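# Sift the steel spacers out of the guide rollers

## Robot

A 6-joint arm with a two-finger parallel gripper is mounted at the origin on the work surface. World frame = base frame: x ahead of the robot, y to its left, z up, the work surface at z = 0. Lengths are in m, angles in degrees, forces in N, time in s.
With the tool pointing down it reaches from about 0.4 to 0.825 m from the base axis. Payload 7 kg.
Tool frame: the origin (TCP) lies midway between the tips of the shut fingers; the grasp point (between the pads) lies 19 mm behind it (ctrl.hold_point_z is the distance from the TCP to the grasp point, in m); z points along the fingers, y is the line along which they close (so a half turn about z gives the same grasp; the last joint's range is limited). The gripper opens to 88 mm and grips with 3 to 60 N. Pads are 19 mm wide; open, the fingers measure 130 mm over their backs; the gripper's body (78 mm by 193 mm) begins 47 mm behind the grasp point.
Start: joints at [85.835, 20.546, 0.682, 0, -70.136, -16.507], TCP at [0.238, 0.632, 0.19] pointing down, gripper open.
Joint ranges: [-176.03, 176.03], [-82.01, 121.73], [-58.28, 71.71], [-173.87, 95.51], [-174.79, -0.11], [-173.66, 173.66]. Speed limits (degrees/s): [136.94, 136.94, 172.46, 180, 180, 180].

## Interface

Orientations are given as [roll, pitch, yaw] about the fixed x, y, z axes, in that order (R = Rz(yaw) Ry(pitch) Rx(roll)).
In Python, from plant import ctrl gives the robot as it stands.
- The arm moves only by the tool apply_moves, never from a script. Its argument "deltas" is a list of rows, each an object with "fingers": the finger opening in mm, from 0 to 87.6; "delta_pos": the shift along the tool's x, y, z in mm, a list of three; "angular": the turn, a rotation vector about the tool's x, y, z in degrees, a list of three. A call has 1 to 10 rows; each row is the pose to reach, as a shift and turn from the pose commanded when the call began, along the tool's axes at that moment; what a row does not reach only later rows make up. A row lasts 1/10 s, in which the tool goes at most 50 mm and 8.59 degrees, less where a joint would pass 70% of its speed; a pose out of reach is approached as far as the arm can. A call with a gripper value outside its range is refused whole. The fingers move at their own pace and stop on an object; the grip force is fixed at half the most. Time passes only in rows, so rows that repeat a pose let the fingers close. It gives the time, the measured TCP pose, the force, the opening and the grip force at its end, in the units of the state.
- ctrl.get_obs(): the state, without advancing time (a new reading comes with each control period).
- ctrl.snapshot(name): name is "scene" or "top" or "wrist"; returns the picture (384x512x3 uint8, red, green, blue); there is no depth.
- ctrl.camera_params(name): a dict with "fx", "fy", "cx", "cy" (pixels), "dist_coeffs" ([k1, k2, p1, p2, k3] as OpenCV has them; the pictures are not rectified), "cam_to_world" (4x4, takes a point from camera to world coordinates); the wrist camera has in their place "mount" (4x4, takes a point from camera to tool coordinates, whose origin is the TCP and whose axes are the flange's). Camera axes: x right, y up, looking along -z (the intrinsics and any distortion apply to the point x, -y, -z); pixel columns grow to the right and rows downward; lengths in m; the calibration is good to about 2 mm. A picture is of the moment at which its call begins: read the wrist's pose just before it. camera_params takes no time and is no camera call.
- ctrl.close_job(): hands the job in; it is judged then, once.
The state is a dict: "clock": time; "joint_pos": joint angles; "qvel": joint speeds; "tau": joint torques, N m; "tool_pos": TCP position; "orientation": TCP orientation; "force": force on the tool from outside, world axes, zero at the start; "moment": the same for the moment, N m; "opening": finger opening in m; "gripper_force": force on a finger pad.
Only numpy, scipy, OpenCV 4.12 (cv2) and the standard library are available. Lean on these libraries where they do the work, as an engineer would, in place of code of your own. Each camera call takes 0.05 s, during which the arm holds its last target. There are 200 camera calls.

## Task

Lift the sieve by its wooden handle, carry it level and steadily, and lower it gently, by feel, on to the sprung rails over the green catch box without losing a part on the way. Still holding it and keeping it lightly on the rails (always under 15 N), shake it side to side along the rails until all four small steel spacers have dropped into the box and only the three rollers are left in it. Leave the sieve resting level on the rails, let go of it, and do not disturb the other things on the bench.

Things in the scene. Friction and masses are not known exactly. Their poses are not given: they have to be found in the camera images.
- sieve_grip (a point): The sieve's handle: a level wooden bar (104 mm along the sieve's x, 18 mm wide in y, 20 mm high) on an arch of two steel straps 99 mm apart along x. The point is the bar's centre, 98 mm above the sieve's underside, over the sieve's middle; axes as the sieve's. Pinch the bar across its 18 mm.
- sieve: A loose steel sieve, 0.3 to 0.5 kg, standing on the bench; origin at the centre of its underside, z up. Tray 102 mm (x) by 130 mm (y), walls 30 mm high; flat 4 mm flanges, level with its floor, bring its width in x to 144 mm.
- sieve_floor (a point): Centre of the sieve's floor (top face, 4 mm over the underside). The floor is three 20 mm slats along x, at y = -36, 0, +36 mm, with 16 mm slots between and outside them. The spacers stand on the slats. The metal is oily (friction about 0.3): only a brisk shake along y (4 to 7 m/s2, strokes of some 40 mm in about 0.2 s) slides them into the slots.
- box: The fixed green catch box, 180 mm (x) by 260 mm (y), walls 45 mm high, floor 4 mm thick; origin under its centre. Over it two flat rails run along the box's y, in a rim 12 mm high around a space of 160 mm (x) by 224 mm (y): the sieve, its x along the box's x, has 8 mm play each way in x and 47 mm in y.
- box_floor (a point): Centre of the catch box's floor (top face), where the spacers must land. The rail frame above it is sprung, and its height is set differently every time and not measured: the rails' tops stand 62 to 90 mm above the bench, to be found by feel. They yield about 1 mm for every 3 N and must be loaded lightly, under 15 N.
- roller0_mid (a point): Guide roller 1 of 3 in the sieve: cream plastic cylinder, 34 mm across, 22 mm high, 40 g; the point is its centre.
- roller1_mid (a point): Guide roller 2 of 3 in the sieve: cream plastic cylinder, 34 mm across, 22 mm high, 40 g; the point is its centre.
- roller2_mid (a point): Guide roller 3 of 3 in the sieve: cream plastic cylinder, 34 mm across, 22 mm high, 40 g; the point is its centre.
- spacer0_mid (a point): Steel spacer 1 of 4 in the sieve: small cylinder, 12 mm across, 12 mm high, 11 g; the point is its centre.
- spacer1_mid (a point): Steel spacer 2 of 4 in the sieve: small cylinder, 12 mm across, 12 mm high, 11 g; the point is its centre.
- spacer2_mid (a point): Steel spacer 3 of 4 in the sieve: small cylinder, 12 mm across, 12 mm high, 11 g; the point is its centre.
- spacer3_mid (a point): Steel spacer 4 of 4 in the sieve: small cylinder, 12 mm across, 12 mm high, 11 g; the point is its centre.
- tape_roll: Bystander: a loose orange roll of tape 70 mm across; origin at the centre of its underside. Leave it alone.
- spare: Bystander: a loose spare roller, 40 mm across, standing 90 mm tall; origin at the centre of its underside. Leave it alone.
Mind the look-alikes: they are no part of the job. Leave any black or turquoise look-alike of the part that bears roller1_mid alone.

How it is judged:
By the outcome, as a careful person would: the job done as asked, in the order asked, and still so for the second after the job is handed in, with the robot touching nothing.
It also fails if it takes over 61 s, if anything falls off the work surface, if the arm or the gripper's body presses on something with over 40 N, if the wrist force passes 120 N, or if a joint passes its speed limit or range.

## Working session

There is one attempt and no reset: what is moved stays moved. The work goes in short steps, Python scripts to look and compute and a tool call to move; the robot and the scene stay as the last step left them, time stands still between calls to the robot, and variables do not carry over. Pictures are saved under pics/ and viewed, at most 10 in all, crops included, and the job is handed in when it is done.

Besides the shell and the picture viewer there is one more tool, called after "Call:" as a command line: name --argument value ..., lists and objects as JSON in quotes. apply_moves: Moves the arm, as the interface text tells. Its arguments: {"type":"object","properties":{"deltas":{"type":"array"}},"required":["deltas"]}

```bash
mkdir -p pics
python3 - <<'E'
from plant import ctrl
import cv2
print(ctrl.get_obs())
for n in ("scene","top"):
    im=ctrl.snapshot(n); cv2.imwrite(f"pics/{n}0.png",im[...,::-1]); p=ctrl.camera_params(n); print(n,p)
E
```

```text
{'clock': 0.0, 'joint_pos': array([ 8.58348424e+01,  2.05915421e+01,  6.33761793e-01, -2.07522603e-02,
       -7.01378004e+01, -1.65075643e+01]), 'qvel': array([ 0.05261177,  0.06217434,  0.00874634, -0.0597811 , -0.00121516,
       -0.0494076 ]), 'tau': array([ 9.36799697e-04, -5.82712841e+01,  2.93050790e+01,  6.99706122e+00,
        7.13090019e-03, -1.48838835e-04]), 'tool_pos': array([0.23811802, 0.63099861, 0.18861948]), 'orientation': array([ 1.79902815e+02, -8.45682392e-03, -2.06797817e+01]), 'force': array([-1.34675151, -0.01704982, -0.07084096]), 'moment': array([ 0.03463129,  0.02798345, -0.02260451]), 'gripper_force': 0.0, 'opening': 0.087555399468218}
scene {'fx': 404.0410703399334, 'fy': 404.0410703399334, 'cx': 249.93078126479213, 'cy': 185.36060548070262, 'dist_coeffs': array([-0.12065865,  0.        ,  0.        ,  0.        ,  0.        ]), 'cam_to_world': array([[-5.74669404e-01, -6.75916240e-01,  4.61402551e-01,
         8.76308117e-01],
       [ 8.18385596e-01, -4.74417414e-01,  3.24304076e-01,
         2.49457281e-01],
       [-3.04987116e-04,  5.63972832e-01,  8.25793287e-01,
         7.16852368e-01],
       [ 0.00000000e+00,  0.00000000e+00,  0.00000000e+00,
         1.00000000e+00]])}
top {'fx': 419.27240428410994, 'fy': 419.27240428410994, 'cx': 258.82156282408073, 'cy': 194.03502698388436, 'dist_coeffs': array([-0.09287933,  0.        ,  0.        ,  0.        ,  0.        ]), 'cam_to_world': array([[-0.08014246,  0.97416878, -0.2111217 ,  0.36910293],
       [-0.99678175, -0.07793602,  0.01876501,  0.01135662],
       [ 0.0018263 ,  0.21194613,  0.97727964,  0.85665934],
       [ 0.        ,  0.        ,  0.        ,  1.        ]])}
```

View pics/top0.png

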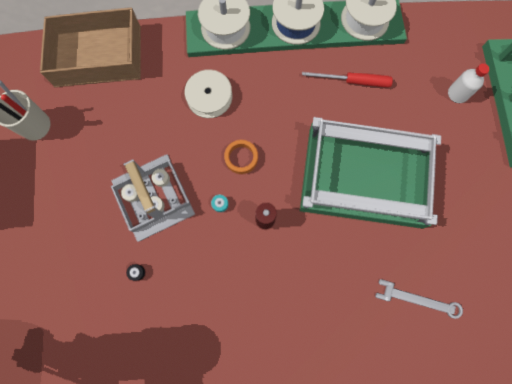

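View pics/scene0.png

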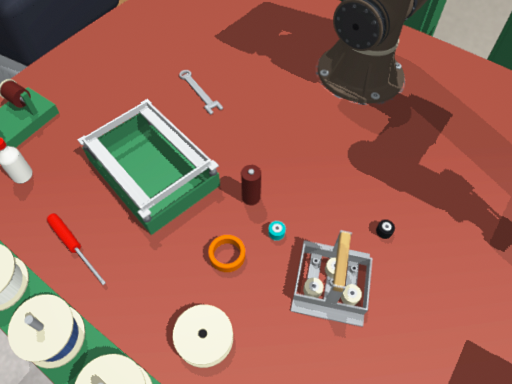

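The top view shows the sieve at about (152,197) with its wooden bar running from (128,165) to (150,208). The box and rail frame are at (372,173), the dark spare at (265,215) and the tape at (240,157). The look-alikes are a turquoise roller at (220,203) and a black one at (136,272). Only the cream rollers inside the sieve fit the description. I'll confirm that in an enlarged crop.

```bash
python3 - <<'E'
import cv2,numpy as np
t=cv2.imread("pics/top0.png"); s=cv2.imread("pics/scene0.png")
c=lambda im,x,y,w,h,k:cv2.resize(im[y:y+h,x:x+w],None,fx=k,fy=k,interpolation=cv2.INTER_CUBIC)
a=np.hstack([c(t,105,150,100,100,4),c(s,285,225,100,100,4)])
b=np.hstack([c(t,296,112,150,75,2.6667)[:200],c(s,70,95,160,140,2.5)[:200,:400]])
b=np.hstack([c(t,296,112,160,120,2.5),c(s,70,95,160,120,2.5)])[:200+100]
out=np.vstack([cv2.resize(a,(600,300)),cv2.resize(b,(800,300))[:, :600]]) if 0 else np.vstack([a[:, :800],np.zeros((0,800,3),np.uint8)])
cv2.imwrite("pics/c1.png",out); cv2.imwrite("pics/c2.png",b)
E
cat > h.py <<'E'
import numpy as np,cv2
from plant import ctrl
def ray(n,uv,T=None):
    p=ctrl.camera_params(n); K=np.array([[p["fx"],0,p["cx"]],[0,p["fy"],p["cy"]],[0,0,1]])
    u=cv2.undistortPoints(np.array([[uv]],float),K,p["dist_coeffs"])[0,0]
    T=p["cam_to_world"] if T is None else T@p["mount"]
    d=T[:3,:3]@np.array([u[0],-u[1],-1]); return T[:3,3],d/np.linalg.norm(d)
def plane(n,uv,z,T=None):
    o,d=ray(n,uv,T); return o+d*(z-o[2])/d[2]
def tri(uvt,uvs):
    A=[];b=[];r=[ray("top",uvt),ray("scene",uvs)]
    P=[np.eye(3)-np.outer(d,d) for o,d in r]
    x=np.linalg.solve(sum(P),sum(p@o for p,(o,d) in zip(P,r)))
    return x,[np.linalg.norm(p@(x-o))*1e3 for p,(o,d) in zip(P,r)]
E
```

```text
(no output)
```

View pics/c1.png

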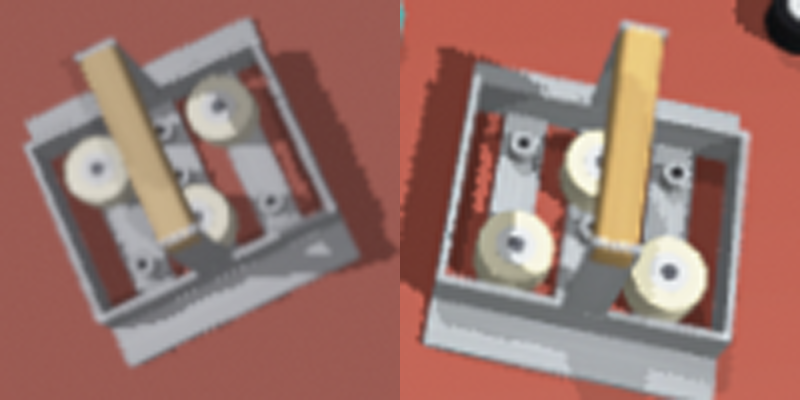

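View pics/c2.png

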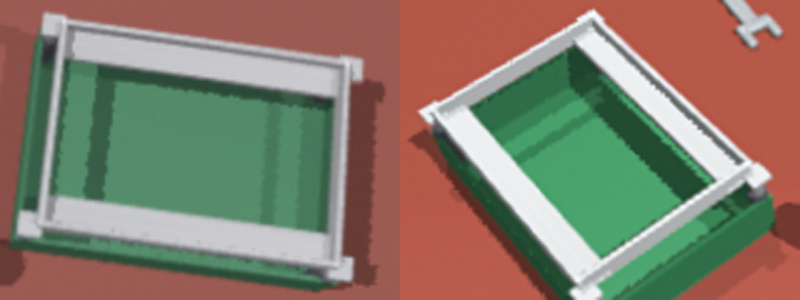

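The crops show three cream rollers and four small steel spacers inside the sieve, so this is the right one. The bar's top-face ends are at top (129,163)/(149,209.5) and scene (339,286)/(346,232). The frame corners are visible in both views.

Run:
```python
from h import *
np.set_printoptions(precision=4,suppress=True)
t=lambda u,v:(105+u/4-.4,150+v/4-.4); s=lambda u,v:(285+(u-400)/4-.4,225+v/4-.4)
a=tri(t(97,50),s(617,245)); b=tri(t(177,238),s(643,28)); print(a,b,np.linalg.norm(a[0]-b[0]))
d=a[0]-b[0]; print("mid",(a[0]+b[0])/2,"yaw",np.degrees(np.arctan2(d[1],d[0])))
# wall-top corners z=.03, plane
for uv in [(28,150),(248,22),(335,208),(105,320)]: print("wall",plane("top",t(*uv),.03))
T=lambda u,v:(296+u/2.5-.4,112+v/2.5-.4); S=lambda u,v:(70+(u-400)/2.5-.4,95+v/2.5-.4)
c=[tri(T(362,60),S(422,112)),tri(T(352,280),S(592,12)),tri(T(18,236),S(770,176)),tri(T(45,14),S(590,298))]
for x in c: print("frame",x)
m=sum(x[0] for x in c)/4
d=(c[3][0]-c[0][0])+(c[2][0]-c[1][0]); print(m,"yaw of box y", np.degrees(np.arctan2(d[1],d[0]))-90)
print([np.linalg.norm(c[i][0]-c[i-1][0]) for i in range(4)])
print("spare",plane("top",(265,213),.09),plane("top",(220,203),.02),plane("top",(240,157),.01))
```

```text
(array([0.6119, 0.2355, 0.1063]), [np.float64(0.004203202966238185), np.float64(0.004203202966184044)]) (array([0.5194, 0.199 , 0.1062]), [np.float64(0.7155895104749981), np.float64(0.715589510474908)]) 0.09947005644466708
mid [0.5657 0.2172 0.1062] yaw 21.57645960925909
wall [0.5862 0.2948 0.03  ]
wall [0.6451 0.1791 0.03  ]
wall [0.5435 0.1382 0.03  ]
wall [0.4956 0.2563 0.03  ]
frame (array([ 0.6296, -0.3785,  0.0698]), [np.float64(1.224407592360314), np.float64(1.2244075923605002)])
frame (array([ 0.4538, -0.341 ,  0.0671]), [np.float64(0.3838409253124245), np.float64(0.38384092531230185)])
frame (array([ 0.5099, -0.0867,  0.0675]), [np.float64(0.8771764887799651), np.float64(0.8771764887800343)])
frame (array([ 0.6828, -0.123 ,  0.0797]), [np.float64(1.6580920663462555), np.float64(1.6580920663462921)])
[ 0.569  -0.2323  0.071 ] yaw of box y -12.107577411684872
[np.float64(0.26120685652563913), np.float64(0.1798020619033373), np.float64(0.2603540316745706), np.float64(0.17711772517785582)]
spare [ 0.498  -0.0119  0.09  ] [0.5375 0.0755 0.02  ] [0.6348 0.0283 0.01  ]
```

Call:
apply_moves --deltas '[{"fingers":60,"delta_pos":[13,8,0],"angular":[0,0,-3]},{"fingers":60,"delta_pos":[47,28,0],"angular":[0,0,-8]},{"fingers":60,"delta_pos":[86,52,0],"angular":[0,0,-13]},{"fingers":60,"delta_pos":[127,76,0],"angular":[0,0,-18]},{"fingers":60,"delta_pos":[168,101,0],"angular":[0,0,-23]},{"fingers":60,"delta_pos":[209,126,0],"angular":[0,0,-28]},{"fingers":60,"delta_pos":[250,150,0],"angular":[0,0,-33]},{"fingers":60,"delta_pos":[292,175,0],"angular":[0,0,-38]},{"fingers":60,"delta_pos":[333,200,0],"angular":[0,0,-42.7]},{"fingers":60,"delta_pos":[369,221,0],"angular":[0,0,-42.7]}]'

```text
clock: 1.1
tool_pos: [0.5063, 0.2923, 0.1894]
orientation: [180.0, 0.0, 22.2]
force: [0.5, 0.8, -0.1]
opening: 0.0602
gripper_force: 0.0
```

Call:
apply_moves --deltas '[{"fingers":60,"delta_pos":[9,31,0],"angular":[0,0,0]},{"fingers":60,"delta_pos":[18,63,0],"angular":[0,0,0]},{"fingers":60,"delta_pos":[24,84,0],"angular":[0,0,0]},{"fingers":60,"delta_pos":[27,94,0],"angular":[0,0,0]},{"fingers":60,"delta_pos":[27,94,0],"angular":[0,0,0]},{"fingers":60,"delta_pos":[27,94,0],"angular":[0,0,0]}]'

```text
clock: 1.7
tool_pos: [0.5655, 0.2177, 0.1893]
orientation: [-180.0, 0.0, 22.0]
force: [0.4, -0.0, 0.5]
opening: 0.0605
gripper_force: 0.0
```

Run:
```python
from h import *
o=ctrl.get_obs(); print(o["tool_pos"],o["orientation"],o["force"])
im=ctrl.snapshot("wrist"); cv2.imwrite("pics/w1.png",im[...,::-1]); np.savez("w1.npz",p=o["tool_pos"],r=o["orientation"])
print(ctrl.camera_params("wrist"))
```

```text
[0.5654607  0.21768946 0.1892828 ] [-1.79995081e+02  3.00117053e-02  2.20124680e+01] [ 0.37343081 -0.00264825  0.47692367]
{'fx': 329.111034614907, 'fy': 329.111034614907, 'cx': 256.7377712576171, 'cy': 190.7701979121112, 'dist_coeffs': array([-0.03900619,  0.        ,  0.        ,  0.        ,  0.        ]), 'mount': array([[-1.24615410e-03,  9.52048480e-01,  3.05944667e-01,
         8.37683856e-02],
       [ 9.99999209e-01,  1.23828043e-03,  2.19811353e-04,
        -7.06530621e-04],
       [-1.69574229e-04,  3.05944699e-01, -9.52049270e-01,
        -1.96150964e-01],
       [ 0.00000000e+00,  0.00000000e+00,  0.00000000e+00,
         1.00000000e+00]])}
```

View pics/w1.png

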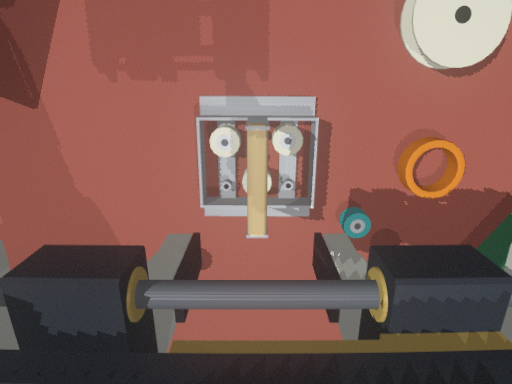

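The wrist view shows the bar centred between the fingers, with ends at (258,130) and (257,236) and the sieve square to the image. I'll check the bar position along x.

Run:
```python
from h import *
from scipy.spatial.transform import Rotation as R
d=np.load("w1.npz"); T=np.eye(4); T[:3,:3]=R.from_euler("xyz",d["r"],degrees=True).as_matrix(); T[:3,3]=d["p"]
for z,uv in [(.108,(258,130)),(.108,(257,236)),(.03,(198,119)),(.03,(317,119)),(.03,(313,206)),(.03,(199,206))]:
    q=np.linalg.inv(T)@np.r_[plane("wrist",uv,z,T),1]; print(q[:3]*1e3)
```

```text
[48.03554926  0.35223887 81.2576222 ]
[-49.44153012  -0.5823552   81.30876124]
[ 49.77713179 -63.13217652 159.2621715 ]
[ 49.62342332  63.38127571 159.25138999]
[-48.98741421  64.06072254 159.30298432]
[-48.820611   -67.38728775 159.31418264]
```

Call:
apply_moves --deltas '[{"fingers":60,"delta_pos":[0,0,20],"angular":[0,0,0]},{"fingers":60,"delta_pos":[0,0,50],"angular":[0,0,0]},{"fingers":50,"delta_pos":[0,0,80],"angular":[0,0,0]},{"fingers":40,"delta_pos":[0,0,100],"angular":[0,0,0]},{"fingers":30,"delta_pos":[0,0,108],"angular":[0,0,0]},{"fingers":25,"delta_pos":[0,0,111],"angular":[0,0,0]},{"fingers":20,"delta_pos":[0,0,111],"angular":[0,0,0]},{"fingers":15,"delta_pos":[0,0,111],"angular":[0,0,0]},{"fingers":10,"delta_pos":[0,0,111],"angular":[0,0,0]},{"fingers":5,"delta_pos":[0,0,111],"angular":[0,0,0]}]'

```text
clock: 2.75
tool_pos: [0.5662, 0.2177, 0.0794]
orientation: [-180.0, -0.1, 22.0]
force: [0.3, 0.8, 0.2]
opening: 0.0078
gripper_force: 0.0
```

Call:
apply_moves --deltas '[{"fingers":0,"delta_pos":[0,0,0],"angular":[0,0,0]},{"fingers":0,"delta_pos":[0,0,0],"angular":[0,0,0]},{"fingers":0,"delta_pos":[0,0,0],"angular":[0,0,0]},{"fingers":0,"delta_pos":[0,0,0],"angular":[0,0,0]}]'

```text
clock: 3.15
tool_pos: [0.5658, 0.2174, 0.0785]
orientation: [-180.0, 0.0, 22.0]
force: [-0.2, -0.4, -0.2]
opening: 0.0004
gripper_force: 0.0
```

Run:
```python
from h import *
a=ctrl.snapshot("wrist"); b=ctrl.snapshot("scene"); t=ctrl.snapshot("top")
o=cv2.resize(b[180:330,260:410],(400,400)); o2=cv2.resize(t[130:280,80:230],(400,400))
cv2.imwrite("pics/w2.png",np.hstack([o,o2])[...,::-1]); cv2.imwrite("pics/w2w.png",a[...,::-1])
```

```text
(no output)
```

View pics/w2.png

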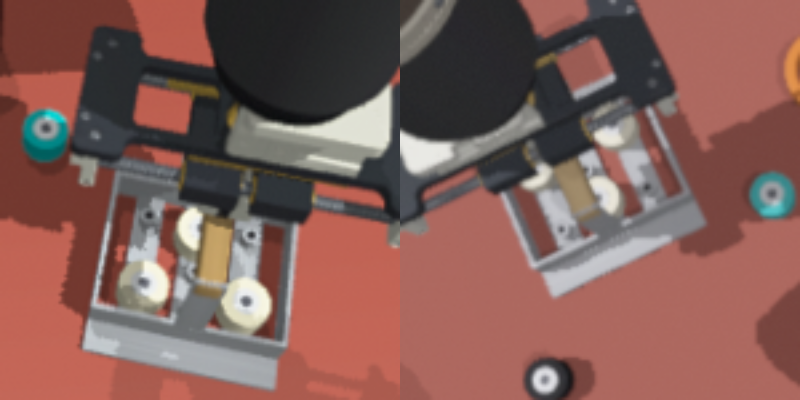

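View pics/w2w.png

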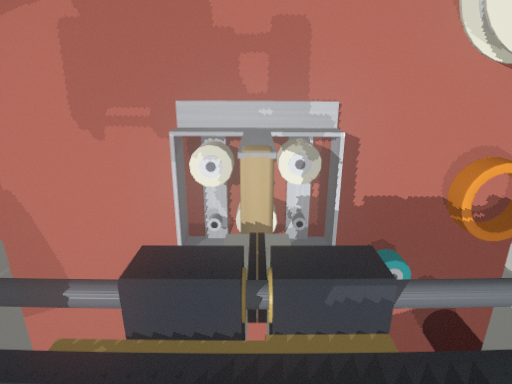

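The fingers shut to 0 without the bar, yet the picture shows them over it. I'll overlay projected heights on the tool axis in the scene view to see where the finger tips really are.

```bash
cat >> h.py <<'E'
def proj(n,X,T=None):
    p=ctrl.camera_params(n); K=np.array([[p["fx"],0,p["cx"]],[0,p["fy"],p["cy"]],[0,0,1]])
    T=p["cam_to_world"] if T is None else T@p["mount"]
    c=np.linalg.inv(T)@np.r_[X,1]; return cv2.projectPoints(np.array([[[c[0],-c[1],-c[2]]]]),np.zeros(3),np.zeros(3),K,p["dist_coeffs"])[0][0,0]
E
python3 - <<'E'
from h import *
from scipy.spatial.transform import Rotation as R
o=ctrl.get_obs(); p=o["tool_pos"]; print(p,o["opening"],o["gripper_force"],o["force"])
b=ctrl.snapshot("scene"); w=cv2.imread("pics/w2w.png")[...,::-1]
T=np.eye(4); T[:3,:3]=R.from_euler("xyz",o["orientation"],degrees=True).as_matrix(); T[:3,3]=p
def crop(im,n,x,y,s,k,T=None):
    c=cv2.resize(im[y:y+s,x:x+s],None,fx=k,fy=k,interpolation=cv2.INTER_CUBIC)
    for h,col in [(0,(255,0,255)),(.019,(0,0,255)),(.04,(0,255,0)),(.06,(255,255,0))]:
        u=(proj(n,p+[0,0,h],T)-[x,y]+.5)*k; cv2.circle(c,tuple(int(i) for i in u),4,col,-1); print(n,h,u)
    return c
cv2.imwrite("pics/c3.png",np.hstack([crop(b,"scene",310,215,80,5),crop(w,"wrist",217,200,80,5,T)])[...,::-1])
E
```

```text
[0.56579623 0.21743398 0.07849436] 0.0004975153718120914 0.0 [-1.14650021 -0.2093192   0.09527366]
scene 0 [149.58622391 250.41125081]
scene 0.019 [160.23616692 227.65138884]
scene 0.04 [172.59105158 201.18207461]
scene 0.06 [184.96921584 174.59170654]
wrist 0 [207.21197296 109.24638043]
wrist 0.019 [207.80426456 172.64258736]
wrist 0.04 [208.59993479 257.89806116]
wrist 0.06 [209.54459164 359.2536682 ]
```

View pics/c3.png

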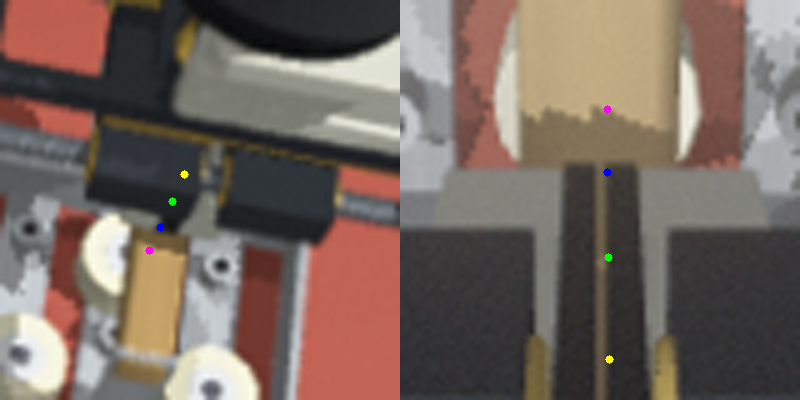

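The crop shows the shut finger pads lying above the bar, hiding it. Their visible tips are about 40 mm behind the reported TCP, at z about 0.118 with the bar top at 0.108. So I'll rise, open, descend further with force checks, and close again.

Call:
apply_moves --deltas '[{"fingers":10,"delta_pos":[0,0,-15],"angular":[0,0,0]},{"fingers":60,"delta_pos":[0,0,-20],"angular":[0,0,0]},{"fingers":60,"delta_pos":[0,0,-20],"angular":[0,0,0]},{"fingers":60,"delta_pos":[0,0,-20],"angular":[0,0,0]},{"fingers":60,"delta_pos":[0,0,-20],"angular":[0,0,0]},{"fingers":60,"delta_pos":[0,0,-20],"angular":[0,0,0]},{"fingers":60,"delta_pos":[0,0,-10],"angular":[0,0,0]},{"fingers":60,"delta_pos":[0,0,0],"angular":[0,0,0]},{"fingers":60,"delta_pos":[0,0,5],"angular":[0,0,0]},{"fingers":60,"delta_pos":[0,0,10],"angular":[0,0,0]}]'

```text
clock: 4.35
tool_pos: [0.5655, 0.2172, 0.0675]
orientation: [180.0, 0.1, 22.0]
force: [-0.2, -0.3, -0.2]
opening: 0.0603
gripper_force: 0.0
```

Call:
apply_moves --deltas '[{"fingers":60,"delta_pos":[0,0,4],"angular":[0,0,0]},{"fingers":60,"delta_pos":[0,0,8],"angular":[0,0,0]},{"fingers":60,"delta_pos":[0,0,12],"angular":[0,0,0]},{"fingers":60,"delta_pos":[0,0,12],"angular":[0,0,0]},{"fingers":60,"delta_pos":[0,0,12],"angular":[0,0,0]}]'

```text
clock: 4.85
tool_pos: [0.5659, 0.2175, 0.0566]
orientation: [180.0, -0.0, 22.0]
force: [-0.0, 0.4, 0.2]
opening: 0.06
gripper_force: 0.0
```

Run:
```python
from h import *
from scipy.spatial.transform import Rotation as R
o=ctrl.get_obs(); p=o["tool_pos"]; print(p,o["opening"],o["force"],ctrl.hold_point_z)
w=ctrl.snapshot("wrist"); b=ctrl.snapshot("scene")
cv2.imwrite("pics/c4.png",np.hstack([cv2.resize(w[130:384],(512,400)),cv2.resize(b[200:320,290:376],(288,400))])[...,::-1])
```

```text
[0.56588222 0.21751586 0.05662897] 0.059962468799350736 [-0.00718186  0.42745698  0.17599143] 0.0188
```

View pics/c4.png

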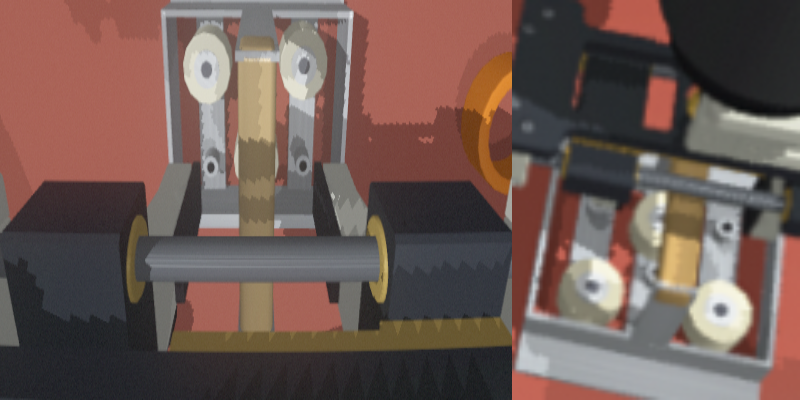

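The pads now straddle the bar, which runs between the carriages below the screw rod. I'll go 9 mm deeper and close.

Call:
apply_moves --deltas '[{"fingers":60,"delta_pos":[0,0,3],"angular":[0,0,0]},{"fingers":50,"delta_pos":[0,0,6],"angular":[0,0,0]},{"fingers":40,"delta_pos":[0,0,9],"angular":[0,0,0]},{"fingers":30,"delta_pos":[0,0,9],"angular":[0,0,0]},{"fingers":22,"delta_pos":[0,0,9],"angular":[0,0,0]},{"fingers":14,"delta_pos":[0,0,9],"angular":[0,0,0]},{"fingers":8,"delta_pos":[0,0,9],"angular":[0,0,0]},{"fingers":0,"delta_pos":[0,0,9],"angular":[0,0,0]},{"fingers":0,"delta_pos":[0,0,9],"angular":[0,0,0]},{"fingers":0,"delta_pos":[0,0,9],"angular":[0,0,0]}]'

```text
clock: 5.95
tool_pos: [0.5659, 0.2175, 0.0476]
orientation: [-180.0, -0.0, 22.0]
force: [0.5, 0.0, 0.8]
opening: 0.0177
gripper_force: 30.0
```

Call:
apply_moves --deltas '[{"fingers":0,"delta_pos":[0,0,-2],"angular":[0,0,0]},{"fingers":0,"delta_pos":[0,0,-5],"angular":[0,0,0]},{"fingers":0,"delta_pos":[0,0,-9],"angular":[0,0,0]},{"fingers":0,"delta_pos":[0,0,-14],"angular":[0,0,0]},{"fingers":0,"delta_pos":[0,0,-20],"angular":[0,0,0]},{"fingers":0,"delta_pos":[0,0,-26],"angular":[0,0,0]},{"fingers":0,"delta_pos":[0,0,-31],"angular":[0,0,0]},{"fingers":0,"delta_pos":[0,0,-35],"angular":[0,0,0]},{"fingers":0,"delta_pos":[0,0,-38],"angular":[0,0,0]},{"fingers":0,"delta_pos":[0,0,-40],"angular":[0,0,0]}]'

```text
clock: 6.95
tool_pos: [0.5658, 0.2175, 0.0878]
orientation: [-180.0, -0.0, 22.0]
force: [-0.2, -0.0, -6.2]
opening: 0.0179
gripper_force: 30.0
```

Call:
apply_moves --deltas '[{"fingers":0,"delta_pos":[0,0,-3],"angular":[0,0,0]},{"fingers":0,"delta_pos":[0,0,-9],"angular":[0,0,0]},{"fingers":0,"delta_pos":[0,0,-19],"angular":[0,0,0]},{"fingers":0,"delta_pos":[0,0,-32],"angular":[0,0,0]},{"fingers":0,"delta_pos":[0,0,-48],"angular":[0,0,0]},{"fingers":0,"delta_pos":[0,0,-64],"angular":[0,0,0]},{"fingers":0,"delta_pos":[0,0,-78],"angular":[0,0,0]},{"fingers":0,"delta_pos":[0,0,-89],"angular":[0,0,0]},{"fingers":0,"delta_pos":[0,0,-96],"angular":[0,0,0]},{"fingers":0,"delta_pos":[0,0,-100],"angular":[0,0,0]}]'

```text
clock: 7.95
tool_pos: [0.5659, 0.2176, 0.1883]
orientation: [-180.0, -0.0, 22.0]
force: [-0.6, 0.5, -5.8]
opening: 0.0178
gripper_force: 30.0
```

Call:
apply_moves --deltas '[{"fingers":0,"delta_pos":[-1,2,0],"angular":[0,0,0]},{"fingers":0,"delta_pos":[-3,7,0],"angular":[0,0,0]},{"fingers":0,"delta_pos":[-5,14,0],"angular":[0,0,0]},{"fingers":0,"delta_pos":[-10,24,0],"angular":[0,0,0]},{"fingers":0,"delta_pos":[-15,37,0],"angular":[0,0,0]},{"fingers":0,"delta_pos":[-21,53,0],"angular":[0,0,0]},{"fingers":0,"delta_pos":[-28,72,0],"angular":[0,0,0]},{"fingers":0,"delta_pos":[-37,93,0],"angular":[0,0,0]},{"fingers":0,"delta_pos":[-46,116,0],"angular":[0,0,0]},{"fingers":0,"delta_pos":[-55,140,0],"angular":[0,0,0]}]'

```text
clock: 8.95
tool_pos: [0.567, 0.0649, 0.1877]
orientation: [180.0, -0.0, 22.0]
force: [-0.2, -0.7, -5.9]
opening: 0.018
gripper_force: 30.0
```

Call:
apply_moves --deltas '[{"fingers":0,"delta_pos":[-9,23,0],"angular":[0,0,1]},{"fingers":0,"delta_pos":[-18,47,0],"angular":[0,0,3]},{"fingers":0,"delta_pos":[-27,70,0],"angular":[0,0,6]},{"fingers":0,"delta_pos":[-37,93,0],"angular":[0,0,10]},{"fingers":0,"delta_pos":[-46,116,0],"angular":[0,0,15]},{"fingers":0,"delta_pos":[-55,140,0],"angular":[0,0,20]},{"fingers":0,"delta_pos":[-64,163,0],"angular":[0,0,25]},{"fingers":0,"delta_pos":[-73,186,0],"angular":[0,0,29]},{"fingers":0,"delta_pos":[-82,207,0],"angular":[0,0,32]},{"fingers":0,"delta_pos":[-89,226,0],"angular":[0,0,34]}]'

```text
clock: 9.95
tool_pos: [0.5686, -0.1782, 0.1877]
orientation: [180.0, -0.0, -12.2]
force: [-1.2, -0.5, -4.8]
opening: 0.0181
gripper_force: 30.0
```

Call:
apply_moves --deltas '[{"fingers":0,"delta_pos":[3.7,16.6,0],"angular":[0,0,0]},{"fingers":0,"delta_pos":[6.7,30,0],"angular":[0,0,0]},{"fingers":0,"delta_pos":[9,41,0],"angular":[0,0,0]},{"fingers":0,"delta_pos":[10.7,48.9,0],"angular":[0,0,0]},{"fingers":0,"delta_pos":[11.8,53.7,0],"angular":[0,0,0]},{"fingers":0,"delta_pos":[12.1,55,0],"angular":[0,0,0]},{"fingers":0,"delta_pos":[12.1,55,0],"angular":[0,0,0]},{"fingers":0,"delta_pos":[12.1,55,0],"angular":[0,0,0]}]'

```text
clock: 10.75
tool_pos: [0.5701, -0.2316, 0.1876]
orientation: [-180.0, -0.0, -11.9]
force: [-1.2, -0.5, -5.8]
opening: 0.0177
gripper_force: 30.0
```

Call:
apply_moves --deltas '[{"fingers":0,"delta_pos":[0,0,2],"angular":[0,0,0]},{"fingers":0,"delta_pos":[0,0,6],"angular":[0,0,0]},{"fingers":0,"delta_pos":[0,0,12],"angular":[0,0,0]},{"fingers":0,"delta_pos":[0,0,20],"angular":[0,0,0]},{"fingers":0,"delta_pos":[0,0,28],"angular":[0,0,0]},{"fingers":0,"delta_pos":[0,0,36],"angular":[0,0,0]},{"fingers":0,"delta_pos":[0,0,41],"angular":[0,0,0]},{"fingers":0,"delta_pos":[0,0,44],"angular":[0,0,0]},{"fingers":0,"delta_pos":[0,0,46],"angular":[0,0,0]},{"fingers":0,"delta_pos":[0,0,46],"angular":[0,0,0]}]'

```text
clock: 11.75
tool_pos: [0.57, -0.2321, 0.1414]
orientation: [180.0, 0.0, -12.0]
force: [-0.2, 0.1, -6.0]
opening: 0.0178
gripper_force: 30.0
```

Call:
apply_moves --deltas '[{"fingers":0,"delta_pos":[0,0,1],"angular":[0,0,0]},{"fingers":0,"delta_pos":[0,0,2],"angular":[0,0,0]},{"fingers":0,"delta_pos":[0,0,3],"angular":[0,0,0]},{"fingers":0,"delta_pos":[0,0,4],"angular":[0,0,0]},{"fingers":0,"delta_pos":[0,0,4],"angular":[0,0,0]}]'

```text
clock: 12.25
tool_pos: [0.5699, -0.2321, 0.1374]
orientation: [-180.0, 0.0, -12.0]
force: [0.6, -0.7, -6.9]
opening: 0.0178
gripper_force: 30.0
```

Underside is at about 0.090 with no contact yet.

Call:
apply_moves --deltas '[{"fingers":0,"delta_pos":[0,0,1],"angular":[0,0,0]},{"fingers":0,"delta_pos":[0,0,2],"angular":[0,0,0]},{"fingers":0,"delta_pos":[0,0,3],"angular":[0,0,0]},{"fingers":0,"delta_pos":[0,0,4],"angular":[0,0,0]},{"fingers":0,"delta_pos":[0,0,4],"angular":[0,0,0]}]'

```text
clock: 12.75
tool_pos: [0.5699, -0.2321, 0.1333]
orientation: [180.0, 0.0, -12.0]
force: [0.4, 0.2, -5.5]
opening: 0.0183
gripper_force: 30.0
```

Call:
apply_moves --deltas '[{"fingers":0,"delta_pos":[0,0,1],"angular":[0,0,0]},{"fingers":0,"delta_pos":[0,0,2],"angular":[0,0,0]},{"fingers":0,"delta_pos":[0,0,3],"angular":[0,0,0]},{"fingers":0,"delta_pos":[0,0,4],"angular":[0,0,0]},{"fingers":0,"delta_pos":[0,0,4],"angular":[0,0,0]}]'

```text
clock: 13.25
tool_pos: [0.5699, -0.2321, 0.1294]
orientation: [180.0, 0.0, -12.0]
force: [0.1, -0.8, -6.4]
opening: 0.0179
gripper_force: 30.0
```

Call:
apply_moves --deltas '[{"fingers":0,"delta_pos":[0,0,1],"angular":[0,0,0]},{"fingers":0,"delta_pos":[0,0,2],"angular":[0,0,0]},{"fingers":0,"delta_pos":[0,0,3],"angular":[0,0,0]},{"fingers":0,"delta_pos":[0,0,4],"angular":[0,0,0]},{"fingers":0,"delta_pos":[0,0,4],"angular":[0,0,0]}]'

```text
clock: 13.75
tool_pos: [0.5699, -0.2321, 0.1254]
orientation: [-180.0, 0.0, -12.0]
force: [-0.6, -0.4, -5.0]
opening: 0.0179
gripper_force: 30.0
```

Call:
apply_moves --deltas '[{"fingers":0,"delta_pos":[0,0,1],"angular":[0,0,0]},{"fingers":0,"delta_pos":[0,0,2],"angular":[0,0,0]},{"fingers":0,"delta_pos":[0,0,3],"angular":[0,0,0]},{"fingers":0,"delta_pos":[0,0,3],"angular":[0,0,0]},{"fingers":0,"delta_pos":[0,0,3],"angular":[0,0,0]}]'

```text
clock: 14.25
tool_pos: [0.57, -0.2321, 0.1225]
orientation: [-180.0, 0.0, -12.0]
force: [0.2, -0.8, -6.2]
opening: 0.0179
gripper_force: 30.0
```

Call:
apply_moves --deltas '[{"fingers":0,"delta_pos":[0,0,1],"angular":[0,0,0]},{"fingers":0,"delta_pos":[0,0,2],"angular":[0,0,0]},{"fingers":0,"delta_pos":[0,0,3],"angular":[0,0,0]},{"fingers":0,"delta_pos":[0,0,4],"angular":[0,0,0]},{"fingers":0,"delta_pos":[0,0,4],"angular":[0,0,0]}]'

```text
clock: 14.75
tool_pos: [0.5699, -0.2321, 0.1183]
orientation: [-180.0, 0.0, -12.0]
force: [-0.8, -0.1, -5.7]
opening: 0.0178
gripper_force: 30.0
```

Call:
apply_moves --deltas '[{"fingers":0,"delta_pos":[0,0,1],"angular":[0,0,0]},{"fingers":0,"delta_pos":[0,0,2],"angular":[0,0,0]},{"fingers":0,"delta_pos":[0,0,3],"angular":[0,0,0]},{"fingers":0,"delta_pos":[0,0,3],"angular":[0,0,0]},{"fingers":0,"delta_pos":[0,0,3],"angular":[0,0,0]}]'

```text
clock: 15.25
tool_pos: [0.5703, -0.2322, 0.116]
orientation: [180.0, -0.0, -12.0]
force: [-0.4, 0.5, -1.2]
opening: 0.0176
gripper_force: 30.0
```

Contact is clear: the force went from -6 to -1.2 N, so the rails carry about 5 N with the underside at about 0.068. Now the shake.

Call:
apply_moves --deltas '[{"fingers":0,"delta_pos":[0,20,0],"angular":[0,0,0]},{"fingers":0,"delta_pos":[0,0,0],"angular":[0,0,0]},{"fingers":0,"delta_pos":[0,-20,0],"angular":[0,0,0]},{"fingers":0,"delta_pos":[0,0,0],"angular":[0,0,0]},{"fingers":0,"delta_pos":[0,20,0],"angular":[0,0,0]},{"fingers":0,"delta_pos":[0,0,0],"angular":[0,0,0]},{"fingers":0,"delta_pos":[0,-20,0],"angular":[0,0,0]},{"fingers":0,"delta_pos":[0,0,0],"angular":[0,0,0]},{"fingers":0,"delta_pos":[0,20,0],"angular":[0,0,0]},{"fingers":0,"delta_pos":[0,0,0],"angular":[0,0,0]}]'

```text
clock: 16.25
tool_pos: [0.5698, -0.2352, 0.116]
orientation: [179.9, -0.0, -12.1]
force: [-0.2, -0.8, -2.1]
opening: 0.0178
gripper_force: 30.0
```

Run:
```python
from h import *
from scipy.spatial.transform import Rotation as R
o=ctrl.get_obs(); p=o["tool_pos"]; print(o["clock"],p,o["force"],o["moment"],o["qvel"])
w=ctrl.snapshot("wrist"); b=ctrl.snapshot("scene"); cv2.imwrite("pics/w5.png",w[...,::-1]);cv2.imwrite("pics/s5.png",b[...,::-1])
```

```text
16.25 [ 0.56975912 -0.2352349   0.1160301 ] [-0.19400476 -0.79542653 -2.13628144] [-0.74953832  0.19087432  0.01093672] [ 22.0268666   -3.97521539  -5.46165573  -0.92211557   2.26037412
 -22.65769604]
```

Call:
apply_moves --deltas '[{"fingers":0,"delta_pos":[0,-22,0],"angular":[0,0,0]},{"fingers":0,"delta_pos":[0,0,0],"angular":[0,0,0]},{"fingers":0,"delta_pos":[0,22,0],"angular":[0,0,0]},{"fingers":0,"delta_pos":[0,0,0],"angular":[0,0,0]},{"fingers":0,"delta_pos":[0,-22,0],"angular":[0,0,0]},{"fingers":0,"delta_pos":[0,0,0],"angular":[0,0,0]},{"fingers":0,"delta_pos":[0,22,0],"angular":[0,0,0]},{"fingers":0,"delta_pos":[0,0,0],"angular":[0,0,0]},{"fingers":0,"delta_pos":[0,-22,0],"angular":[0,0,0]},{"fingers":0,"delta_pos":[0,0,0],"angular":[0,0,0]}]'

```text
clock: 17.35
tool_pos: [0.5718, -0.2292, 0.1163]
orientation: [-179.9, -0.1, -11.8]
force: [1.4, 0.6, -1.2]
opening: 0.0175
gripper_force: 30.0
```

Call:
apply_moves --deltas '[{"fingers":0,"delta_pos":[0,22,0],"angular":[0,0,0]},{"fingers":0,"delta_pos":[0,0,0],"angular":[0,0,0]},{"fingers":0,"delta_pos":[0,-22,0],"angular":[0,0,0]},{"fingers":0,"delta_pos":[0,0,0],"angular":[0,0,0]},{"fingers":0,"delta_pos":[0,22,0],"angular":[0,0,0]},{"fingers":0,"delta_pos":[0,0,0],"angular":[0,0,0]},{"fingers":0,"delta_pos":[0,-22,0],"angular":[0,0,0]},{"fingers":0,"delta_pos":[0,0,0],"angular":[0,0,0]},{"fingers":0,"delta_pos":[0,0,0],"angular":[0,0,0]},{"fingers":0,"delta_pos":[0,0,0],"angular":[0,0,0]}]'

```text
clock: 18.35
tool_pos: [0.5704, -0.2326, 0.116]
orientation: [180.0, -0.1, -12.0]
force: [-0.7, -1.5, -0.8]
opening: 0.0175
gripper_force: 30.0
```

Run:
```python
from h import *
o=ctrl.get_obs(); p=o["tool_pos"]; print(o["clock"],p,o["force"],o["opening"])
w=ctrl.snapshot("wrist"); b=ctrl.snapshot("scene");t=ctrl.snapshot("top")
for n,i in (("w6",w),("s6",b),("t6",t)): cv2.imwrite(f"pics/{n}.png",i[...,::-1])
# numeric: green/gray blobs in slats region wrist: print colour stats of dark spots
v=cv2.cvtColor(w,cv2.COLOR_RGB2HSV); print("green px",[int(((cv2.cvtColor(i,cv2.COLOR_RGB2HSV)[...,0]>60)&(cv2.cvtColor(i,cv2.COLOR_RGB2HSV)[...,0]<85)).sum()) for i in (w,b,t)])
```

```text
18.35 [ 0.57037516 -0.2326498   0.11601354] [-0.73703163 -1.47011072 -0.82840322] 0.017496837710031722
green px [19605, 8797, 1311]
```

Call:
apply_moves --deltas '[{"fingers":0,"delta_pos":[0,24,0],"angular":[0,0,0]},{"fingers":0,"delta_pos":[0,0,0],"angular":[0,0,0]},{"fingers":0,"delta_pos":[0,-24,0],"angular":[0,0,0]},{"fingers":0,"delta_pos":[0,0,0],"angular":[0,0,0]},{"fingers":0,"delta_pos":[0,24,0],"angular":[0,0,0]},{"fingers":0,"delta_pos":[0,0,0],"angular":[0,0,0]},{"fingers":0,"delta_pos":[0,-24,0],"angular":[0,0,0]},{"fingers":0,"delta_pos":[0,0,0],"angular":[0,0,0]},{"fingers":0,"delta_pos":[0,0,0],"angular":[0,0,0]},{"fingers":0,"delta_pos":[0,0,0],"angular":[0,0,0]}]'

```text
clock: 19.5
tool_pos: [0.5702, -0.2324, 0.1158]
orientation: [180.0, -0.0, -12.0]
force: [0.4, -1.0, 0.8]
opening: 0.018
gripper_force: 30.0
```

```bash
cat > spots.py <<'E'
from h import *
def spots(im,roi):
    x0,y0,x1,y1=roi; c=im[y0:y1,x0:x1]; g=cv2.cvtColor(c,cv2.COLOR_RGB2GRAY)
    b=cv2.morphologyEx(g,cv2.MORPH_BLACKHAT,cv2.getStructuringElement(cv2.MORPH_ELLIPSE,(11,11)))
    sat=cv2.cvtColor(c,cv2.COLOR_RGB2HSV)[...,1]
    m=((b>45)&(sat<90)).astype(np.uint8)
    n,l,s,ce=cv2.connectedComponentsWithStats(m)
    return [(round(ce[i][0]+x0),round(ce[i][1]+y0),int(s[i][4])) for i in range(1,n) if 4<=s[i][4]<=60 and max(s[i][2:4])<=10]
E
python3 - <<'E'
from spots import *
o=ctrl.get_obs(); print(o["clock"],o["tool_pos"],o["force"])
w=ctrl.snapshot("wrist"); b=ctrl.snapshot("scene"); t=ctrl.snapshot("top")
for n,i in (("w7",w),("s7",b),("t7",t)): cv2.imwrite(f"pics/{n}.png",i[...,::-1])
for n in ("w2w","w5","w6","w7"): print(n,spots(cv2.imread(f"pics/{n}.png")[...,::-1],(170,125,345,245)))
c=lambda im,x,y,ww,h:cv2.resize(im[y:y+h,x:x+ww],(400,300),interpolation=cv2.INTER_CUBIC)
w5=cv2.imread("pics/w5.png")[...,::-1]
cv2.imwrite("pics/c7.png",np.vstack([np.hstack([c(w,160,110,200,150),c(b,80,85,160,120)]),np.hstack([c(t,290,105,160,120),c(w5,160,110,200,150)])])[...,::-1])
E
```

```text
19.5 [ 0.57018418 -0.23238541  0.11580048] [ 0.42570208 -1.0129053   0.81868813]
w2w [(174, 137, 4), (314, 138, 4), (327, 139, 16), (337, 137, 6), (344, 144, 5), (222, 146, 5), (343, 156, 6), (300, 164, 54), (342, 162, 4), (342, 167, 5), (341, 179, 7), (340, 191, 7), (228, 213, 10), (272, 215, 12), (285, 218, 4), (271, 222, 4), (214, 224, 38), (299, 224, 34), (228, 226, 8)]
w5 [(236, 144, 5), (344, 161, 5), (322, 176, 13), (343, 187, 12), (202, 235, 4)]
w6 [(343, 135, 10), (182, 153, 17)]
w7 [(215, 145, 25), (200, 202, 7), (288, 203, 26), (279, 214, 8)]
```

View pics/c7.png

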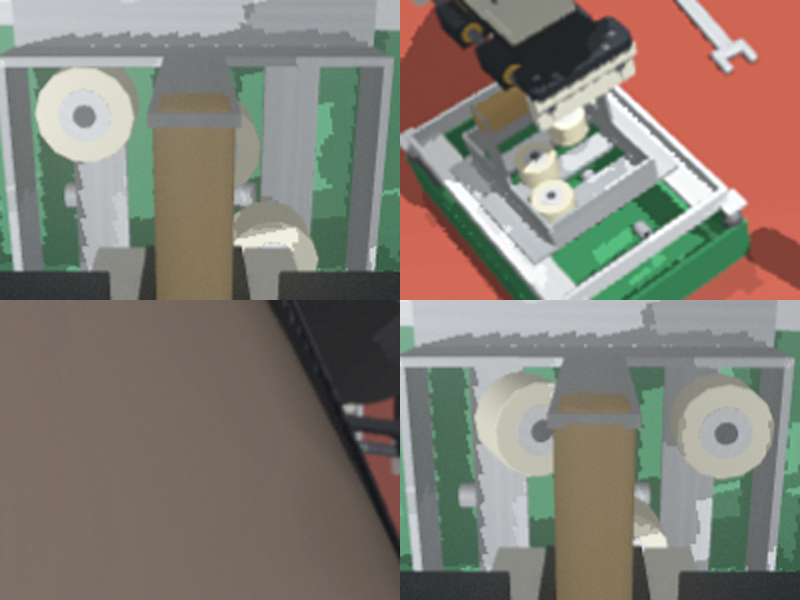

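The last view shows three rollers in the sieve and one spacer on the box floor at scene (177,177). Two small cylinders are seen through slots at wrist (195,207) and (282,206). I'll check by ray whether those two lie on the box floor.

Run:
```python
from h import *
from scipy.spatial.transform import Rotation as R
np.set_printoptions(precision=4,suppress=True)
def TT(p,y): 
    T=np.eye(4); T[:3,:3]=R.from_euler("xyz",[180,0,y],degrees=True).as_matrix(); T[:3,3]=p; return T
T7=TT([.5702,-.2324,.1158],-12); T5=TT([.5698,-.2352,.1160],-12.1)
for n,T,uvs in (("w7",T7,[(195,207.5),(282.5,206)]),("w5",T5,[(194,207.5),(280.5,206.5)])):
    for uv in uvs:
        for z in (.010,.078): X=plane("wrist",uv,z,T); print(n,uv,z,X,"sieve",(np.linalg.inv(T)@np.r_[X,1])[:2]*1e3)
for uv in [(156,155),(177.2,177)]:
    for z in (.010,.078): X=plane("scene",uv,z); print("scene",uv,z,X,"sieve",(np.linalg.inv(T7)@np.r_[X,1])[:2]*1e3)
# scene-image blobs: light low-saturation spots over green, in the box area
for n in ("s5","s6","s7"):
    im=cv2.imread(f"pics/{n}.png"); h=cv2.cvtColor(im,cv2.COLOR_BGR2HSV)
    m=((h[...,1]<70)&(h[...,2]>90)).astype(np.uint8); m[:,:80]=0;m[:,235:]=0;m[:95]=0;m[230:]=0
    k,l,s,c=cv2.connectedComponentsWithStats(m)
    print(n,[(c[i].round(0).tolist(),int(s[i][4])) for i in range(1,k) if 6<=s[i][4]<=60])
for n in ("w5","w6","w7"):
    im=cv2.imread(f"pics/{n}.png"); h=cv2.cvtColor(im,cv2.COLOR_BGR2HSV)
    m=((h[...,1]<60)&(h[...,2]>110)).astype(np.uint8); m[:,:165]=0;m[:,350:]=0;m[:140]=0;m[240:]=0
    k,l,s,c=cv2.connectedComponentsWithStats(m)
    print(n,[(c[i].round(0).tolist(),int(s[i][4])) for i in range(1,k) if 6<=s[i][4]<=150])
```

```text
w7 (195, 207.5) 0.01 [ 0.5528 -0.1658  0.01  ] sieve [-30.8919 -61.5207]
w7 (195, 207.5) 0.078 [ 0.5751 -0.1846  0.078 ] sieve [ -5.1615 -47.8057]
w7 (282.5, 206) 0.01 [ 0.5364 -0.25    0.01  ] sieve [-29.3925  24.2755]
w7 (282.5, 206) 0.078 [ 0.5624 -0.2498  0.078 ] sieve [-3.9997 18.669 ]
w5 (194, 207.5) 0.01 [ 0.5526 -0.1676  0.01  ] sieve [-30.9674 -62.546 ]
w5 (194, 207.5) 0.078 [ 0.5749 -0.1866  0.078 ] sieve [ -5.237  -48.6093]
w5 (280.5, 206.5) 0.01 [ 0.5358 -0.2508  0.01  ] sieve [-29.9869  22.3439]
w5 (280.5, 206.5) 0.078 [ 0.5618 -0.2511  0.078 ] sieve [-4.4772 17.1758]
scene (156, 155) 0.01 [ 0.5351 -0.2487  0.01  ] sieve [-30.942   23.2671]
scene (156, 155) 0.078 [ 0.5679 -0.2008  0.078 ] sieve [ -8.7987 -30.4361]
scene (177.2, 177) 0.01 [ 0.5536 -0.1691  0.01  ] sieve [-29.3461 -58.4315]
scene (177.2, 177) 0.078 [ 0.5847 -0.1289  0.078 ] sieve [  -7.3564 -104.2752]
s5 [([164.0, 98.0], 8), ([162.0, 103.0], 8)]
s6 [([164.0, 98.0], 7), ([161.0, 103.0], 9)]
s7 [([164.0, 98.0], 8), ([162.0, 103.0], 7)]
w5 [([177.0, 197.0], 8), ([237.0, 208.0], 20), ([339.0, 207.0], 7)]
w6 []
w7 [([345.0, 152.0], 9), ([237.0, 212.0], 13)]
```

Both views agree at z = 0.010, so two spacers are on the box floor. The other two started under the bar on the middle slat and can't be seen. I'll shake some more, then check with numbers.

Call:
apply_moves --deltas '[{"fingers":0,"delta_pos":[0,-25,0],"angular":[0,0,0]},{"fingers":0,"delta_pos":[0,0,0],"angular":[0,0,0]},{"fingers":0,"delta_pos":[0,25,0],"angular":[0,0,0]},{"fingers":0,"delta_pos":[0,0,0],"angular":[0,0,0]},{"fingers":0,"delta_pos":[0,-25,0],"angular":[0,0,0]},{"fingers":0,"delta_pos":[0,0,0],"angular":[0,0,0]},{"fingers":0,"delta_pos":[0,25,0],"angular":[0,0,0]},{"fingers":0,"delta_pos":[0,0,0],"angular":[0,0,0]},{"fingers":0,"delta_pos":[0,-25,0],"angular":[0,0,0]},{"fingers":0,"delta_pos":[0,0,0],"angular":[0,0,0]}]'

```text
clock: 20.65
tool_pos: [0.5717, -0.2281, 0.1159]
orientation: [-179.9, -0.1, -11.7]
force: [1.5, 1.2, 1.2]
opening: 0.0176
gripper_force: 30.0
```

Call:
apply_moves --deltas '[{"fingers":0,"delta_pos":[0,25,0],"angular":[0,0,0]},{"fingers":0,"delta_pos":[0,0,0],"angular":[0,0,0]},{"fingers":0,"delta_pos":[0,-25,0],"angular":[0,0,0]},{"fingers":0,"delta_pos":[0,0,0],"angular":[0,0,0]},{"fingers":0,"delta_pos":[0,25,0],"angular":[0,0,0]},{"fingers":0,"delta_pos":[0,0,0],"angular":[0,0,0]},{"fingers":0,"delta_pos":[0,-25,0],"angular":[0,0,0]},{"fingers":0,"delta_pos":[0,-25,0],"angular":[0,0,0]},{"fingers":0,"delta_pos":[0,-25,0],"angular":[0,0,0]},{"fingers":0,"delta_pos":[0,-25,0],"angular":[0,0,0]}]'

```text
clock: 21.65
tool_pos: [0.5754, -0.2075, 0.1157]
orientation: [-180.0, -0.0, -12.0]
force: [0.2, 2.3, 1.3]
opening: 0.0178
gripper_force: 30.0
```

Run:
```python
from h import *
o=ctrl.get_obs(); print(o["clock"],o["tool_pos"],o["orientation"],o["force"])
np.savez("A.npz",p=o["tool_pos"],r=o["orientation"])
for n in ("wrist","scene","top"): cv2.imwrite(f"pics/A{n}.png",ctrl.snapshot(n)[...,::-1])
```

```text
21.65 [ 0.57537388 -0.20752427  0.11567812] [-1.79984545e+02 -1.80174434e-02 -1.19554035e+01] [0.24288171 2.25030303 1.33659209]
```

Call:
apply_moves --deltas '[{"fingers":0,"delta_pos":[0,8,0],"angular":[0,0,0]},{"fingers":0,"delta_pos":[0,20,0],"angular":[0,0,0]},{"fingers":0,"delta_pos":[0,35,0],"angular":[0,0,0]},{"fingers":0,"delta_pos":[0,50,0],"angular":[0,0,0]},{"fingers":0,"delta_pos":[0,50,0],"angular":[0,0,0]},{"fingers":0,"delta_pos":[0,50,0],"angular":[0,0,0]}]'

```text
clock: 22.4
tool_pos: [0.5642, -0.2582, 0.1155]
orientation: [180.0, 0.0, -12.1]
force: [0.5, -1.6, 1.8]
opening: 0.0176
gripper_force: 30.0
```

Run:
```python
from h import *
from scipy.spatial.transform import Rotation as R
np.set_printoptions(precision=3,suppress=True)
o=ctrl.get_obs(); print(o["clock"],o["tool_pos"],o["orientation"],o["force"])
np.savez("B.npz",p=o["tool_pos"],r=o["orientation"])
for n in ("wrist","scene","top"): cv2.imwrite(f"pics/B{n}.png",ctrl.snapshot(n)[...,::-1])
# box-floor map: box-frame grid at z=.010 sampled from wrist A,B and scene A,B; list neutral-grey blobs
def TT(f): d=np.load(f); T=np.eye(4); T[:3,:3]=R.from_euler("xyz",d["r"],degrees=True).as_matrix(); T[:3,3]=d["p"]; return T
c,s=np.cos(np.radians(-12)),np.sin(np.radians(-12)); C=np.array([.5698,-.2325])
for f in "AB":
  for n in ("wrist","scene"):
    im=cv2.imread(f"pics/{f}{n}.png"); T=TT(f+".npz") if n=="wrist" else None
    h=cv2.cvtColor(im,cv2.COLOR_BGR2HSV).astype(int)
    m=((h[...,1]<70)&(h[...,2]>100)).astype(np.uint8)
    k,l,st,ce=cv2.connectedComponentsWithStats(m)
    g=((h[...,0]>60)&(h[...,0]<90)&(h[...,1]>80)).astype(np.uint8)
    for i in range(1,k):
        if not 6<=st[i][4]<=160: continue
        ring=cv2.dilate((l==i).astype(np.uint8),np.ones((5,5)))-(l==i); fg=(g[ring>0]).mean()
        X=plane(n,ce[i],.01,T)[:2]-C; b=(c*X[0]+s*X[1],-s*X[0]+c*X[1])
        if abs(b[0])<.09 and abs(b[1])<.13: print(f,n,ce[i].round(),st[i][2:5],"green %.2f"%fg,"box",(np.array(b)*1e3).round())
```

```text
22.4 [ 0.564 -0.258  0.116] [179.964   0.02  -12.071] [ 0.465 -1.576  1.798]
A wrist [158. 219.] [ 8  8 27] green 0.04 box [-42. 124.]
A wrist [160. 226.] [5 2 6] green 0.00 box [-50. 124.]
B wrist [ 89. 129.] [5 2 6] green 0.00 box [ 46. 129.]
B wrist [276. 217.] [ 2 11 14] green 0.01 box [-41. -45.]
B wrist [277. 227.] [2 6 7] green 0.08 box [-51. -45.]
```

Run:
```python
from h import *
from scipy.spatial.transform import Rotation as R
im=cv2.imread("pics/s7.png"); h=cv2.cvtColor(im,cv2.COLOR_BGR2HSV)
print("S\n",h[171:184,170:186,1],"\nV\n",h[171:184,170:186,2])
w=cv2.imread("pics/w7.png"); h=cv2.cvtColor(w,cv2.COLOR_BGR2HSV)
print("wS\n",h[200:216,188:204,1],"\nwV\n",h[200:216,188:204,2])
```

```text
S
 [[146 144 146 146 146 147 148 145 148 147 139 135 135 136 133 139]
 [143 146 146 148 144 132 127 135 148 149 142 138 136 138 136 138]
 [146 144 148 143 103  57  54  71 129 149 146 146 136 135 142 144]
 [146 147 145 106  41  12  10  16  67 130 149 148 145 144 139  94]
 [146 144 124  46  12  11  10  12  13  68 128 149 151 145  85  31]
 [142 140 133  39  10  10   9  11  11  16  73 138 103  46  23   7]
 [136 139 141  77  10  11  10  11  13  12  19  66  33   5   0   3]
 [137 136 140 135  64  12  13  10  12  11  14  24   7   1   3   4]
 [138 138 139 147 140  62  11  10  23  14   5   1   2   3   7   7]
 [138 139 139 146 149 142  64  27  20  10   1   2   4   7   9   8]
 [137 137 141 148 151 128  47  14   3   3   3   3   9   8   8   6]
 [138 145 148 142  87  37  15   2   3   5   6   8   6   8   5   6]
 [146 149 129  58  21   9   2   3   7   6   6   8   8   5   6  19]] 
V
 [[152 151 152 152 152 151 152 153 152 134  92  87  87  88  88  88]
 [153 152 152 152 151 151 154 153 152 139 104  96  88  87  88  87]
 [152 152 152 152 154 160 169 159 152 151 150 133  92  87  86  85]
 [152 151 146 152 17
[... 1849 characters left out ...]
 160 138 167 182 189 189 190]
 [110 111 112 110 154 180 184 184 183 167 141 177 189 192 189 189]
 [107 107 110 109 159 187 194 193 190 181 148 146 181 190 190 190]
 [107 109 111 108 159 187 193 193 193 183 149 129 176 191 189 189]
 [109 109 108 108 157 185 188 188 187 179 146 129 176 190 191 189]
 [106 110 110 111 142 173 186 183 185 182 149 129 147 181 189 187]
 [109 107 111 108 137 169 179 179 181 179 151 130 131 177 189 189]
 [109 108 110 110 115 158 177 175 177 177 150 132 127 176 188 188]
 [109 106 109 110 105 126 133 132 136 133 129 129 128 176 188 188]
 [107 109 108 110 105 110 110 109 112 111 122 130 129 144 178 187]
 [107 108 109 106 106 109 108 107 110 110 120 125 129 127 176 188]]
```

```bash
cat > fl.py <<'E'
from h import *
from scipy.spatial.transform import Rotation as R
def TT(p,r): T=np.eye(4); T[:3,:3]=R.from_euler("xyz",r,degrees=True).as_matrix(); T[:3,3]=p; return T
c,s=np.cos(np.radians(-12)),np.sin(np.radians(-12)); C=np.array([.5698,-.2325])
XS=np.arange(-.084,.085,.004); YS=np.arange(-.124,.125,.004)
def views(extra=()):
    V=[("s7","scene",None),("w7","wrist",TT([.5702,-.2324,.1158],[180,0,-12])),("w6","wrist",TT([.5704,-.2326,.1160],[180,0,-12]))]
    for f in ("A","B",*extra):
        d=np.load(f+".npz"); V+= [(f+"wrist","wrist",TT(d["p"],d["r"])),(f+"scene","scene",None)]
        if f not in "AB": V.append((f+"top","top",None))
    return V
def fmap(extra=()):
    G=np.zeros((len(XS),len(YS)),int)
    for f,n,T in views(extra):
        h=cv2.cvtColor(cv2.imread(f"pics/{f}.png"),cv2.COLOR_BGR2HSV).astype(int)
        g=(h[...,0]>55)&(h[...,0]<95)&(h[...,1]>55)
        for i,a in enumerate(XS):
            for j,b in enumerate(YS):
                u=proj(n,np.r_[C+[c*a-s*b,s*a+c*b],.010],T).round().astype(int)
                if 0<=u[0]<512 and 0<=u[1]<384: G[i,j]+=g[u[1],u[0]]
    return G
if __name__=="__main__":
    import sys
    G=fmap(sys.argv[1:])
    for i in range(len(XS))[::-1]: print("%4d "%(XS[i]*1e3)+"".join("#" if v==0 else "." for v in G[i]))
E
python3 fl.py
```

```text
Traceback (most recent call last):
  File "fl.py", line 24, in <module>
    G=fmap(sys.argv[1:])
  File "fl.py", line 19, in fmap
    u=proj(n,np.r_[C+[c*a-s*b,s*a+c*b],.010],T).round().astype(int)
      ~~~~^^^^^^^^^^^^^^^^^^^^^^^^^^^^^^^^^^^^^
  File "h.py", line 16, in proj
    p=ctrl.camera_params(n); K=np.array([[p["fx"],0,p["cx"]],[0,p["fy"],p["cy"]],[0,0,1]])
ValueError: time passes only in moves, steps and waits
```

```bash
sed -i 's/p=ctrl.camera_params(n)/p=cam(n)/; s/^from plant import ctrl/from plant import ctrl\nimport functools\ncam=functools.cache(lambda n: ctrl.camera_params(n))/' h.py; python3 fl.py
```

```text
84 ..................................................#######......
  80 .................................................#########.....
  76 ####.....#####.##....#####################################.....
  72 #########################################################......
  68 ########################################################.......
  64 ####################################################...........
  60 ####################################################...........
  56 ####################################################...........
  52 ####################################################...........
  48 ..................############################..#..............
  44 ..................#############................................
  40 .................##############................................
  36 ...............####################............................
  32 .................##.........#..####............#...............
  28 ...........................###.####............................
  24 ...........................###................................
[... 1164 characters left out ...]
..........
 -47 ...........................##..................................
 -51 ...........................##..................................
 -55 ..................#........##..................................
 -59 ..........................####.................................
 -63 ..........................###..................................
 -67 ..........................####.................................
 -72 ................###..#########.................................
 -76 #####################################################..........
 -80 #####################################################..........
 -84 #####################################################....#.....
```

The box-floor map shows the two known spacers and likely more near (4,6), (32,8) and (2,-24). I'll take two more views with the sieve slid further along the rails to clear up the hidden strip.

Call:
apply_moves --deltas '[{"fingers":0,"delta_pos":[0,5,0],"angular":[0,0,0]},{"fingers":0,"delta_pos":[0,11,0],"angular":[0,0,0]},{"fingers":0,"delta_pos":[0,13,0],"angular":[0,0,0]},{"fingers":0,"delta_pos":[0,13,0],"angular":[0,0,0]}]'

```text
clock: 22.95
tool_pos: [0.5621, -0.2696, 0.1156]
orientation: [180.0, -0.0, -12.0]
force: [-0.4, -0.5, 1.8]
opening: 0.0178
gripper_force: 30.0
```

```bash
cat > shot.py <<'E'
import sys
from h import *
f=sys.argv[1]; o=ctrl.get_obs(); print(o["clock"],o["tool_pos"].round(4),o["orientation"].round(1),o["force"].round(1))
np.savez(f+".npz",p=o["tool_pos"],r=o["orientation"])
for n in ("wrist","scene","top"): cv2.imwrite(f"pics/{f}{n}.png",ctrl.snapshot(n)[...,::-1])
E
python3 shot.py D
```

```text
22.95 [ 0.5621 -0.2696  0.1156] [180.  -0. -12.] [-0.4 -0.5  1.8]
```

Call:
apply_moves --deltas '[{"fingers":0,"delta_pos":[0,-8,0],"angular":[0,0,0]},{"fingers":0,"delta_pos":[0,-20,0],"angular":[0,0,0]},{"fingers":0,"delta_pos":[0,-38,0],"angular":[0,0,0]},{"fingers":0,"delta_pos":[0,-56,0],"angular":[0,0,0]},{"fingers":0,"delta_pos":[0,-68,0],"angular":[0,0,0]},{"fingers":0,"delta_pos":[0,-75,0],"angular":[0,0,0]},{"fingers":0,"delta_pos":[0,-75,0],"angular":[0,0,0]},{"fingers":0,"delta_pos":[0,-75,0],"angular":[0,0,0]}]'

```text
clock: 23.9
tool_pos: [0.5779, -0.1955, 0.1156]
orientation: [-180.0, -0.0, -11.9]
force: [-0.6, 0.9, 0.8]
opening: 0.0178
gripper_force: 30.0
```

```bash
python3 shot.py E; python3 fl.py D E
python3 - <<'E'
from h import *
for uv in [(145.8,182),(150.8,193.5),(141.3,215.7),(172.6,200)]:
    d=plane("top",uv,.016)[:2]-[.5657,.2172]; a=np.radians(22); print((np.cos(a)*d[0]+np.sin(a)*d[1])*1e3,(-np.sin(a)*d[0]+np.cos(a)*d[1])*1e3)
E
```

```text
23.9 [ 0.5779 -0.1955  0.1156] [-180.    -0.   -11.9] [-0.6  0.9  0.8]
  84 ..................................................#######......
  80 .................................................#########.....
  76 ####.....#####.##....#####################################.....
  72 #########################################################......
  68 ########################################################.......
  64 ##.#...#...#########################################...........
  60 #..........#########################################...........
  56 #.###..##.##########################################...........
  52 ####################################################...........
  48 .....................######################....................
  44 .....................#######...................................
  40 ....................###.###....................................
  36 ..................##########...####............................
  32 ..................#............####............................
  28 ...........................#...####.......................
[... 1391 characters left out ...]
..................#............................................
 -59 ..........................#....................................
 -63 ..........................#....................................
 -67 ..........................#....................................
 -72 ..................#..#.####....................................
 -76 .##........##########################################..........
 -80 ..........###########################################..........
 -84 ..........###########################################....#.....
30.888015872633638 -1.6217151740863731
3.7020070674478944 -1.2970256760719048
-30.133145622935363 34.843160364949085
-29.08208775914183 -36.3066192664793
```

Four distinct 12 mm blobs lie on the floor at box x = -27, -27, 4 and 32. These match the spacers' original x positions, so all four are in the box. Next I'll centre the sieve, let go and withdraw.

Call:
apply_moves --deltas '[{"fingers":0,"delta_pos":[0,4,0],"angular":[0,0,0]},{"fingers":0,"delta_pos":[0,12,0],"angular":[0,0,0]},{"fingers":0,"delta_pos":[0,22,0],"angular":[0,0,0]},{"fingers":0,"delta_pos":[0,31,-0.3],"angular":[0,0,0]},{"fingers":0,"delta_pos":[0,36,-0.3],"angular":[0,0,0]},{"fingers":0,"delta_pos":[0,37,-0.3],"angular":[0,0,0]},{"fingers":0,"delta_pos":[0,37,-0.3],"angular":[0,0,0]},{"fingers":0,"delta_pos":[0,37,-0.3],"angular":[0,0,0]}]'

```text
clock: 24.85
tool_pos: [0.5698, -0.2324, 0.1158]
orientation: [180.0, 0.0, -12.0]
force: [-0.3, -0.6, 1.2]
opening: 0.0178
gripper_force: 30.0
```

Call:
apply_moves --deltas '[{"fingers":22,"delta_pos":[0,0,0],"angular":[0,0,0]},{"fingers":28,"delta_pos":[0,0,0],"angular":[0,0,0]},{"fingers":36,"delta_pos":[0,0,0],"angular":[0,0,0]},{"fingers":46,"delta_pos":[0,0,0],"angular":[0,0,0]},{"fingers":56,"delta_pos":[0,0,0],"angular":[0,0,0]},{"fingers":60,"delta_pos":[0,0,0],"angular":[0,0,0]},{"fingers":60,"delta_pos":[0,0,0],"angular":[0,0,0]}]'

```text
clock: 25.55
tool_pos: [0.57, -0.2321, 0.1159]
orientation: [-180.0, -0.0, -12.0]
force: [-0.3, 0.8, 1.1]
opening: 0.059
gripper_force: 0.0
```

Call:
apply_moves --deltas '[{"fingers":60,"delta_pos":[0,0,-3],"angular":[0,0,0]},{"fingers":60,"delta_pos":[0,0,-8],"angular":[0,0,0]},{"fingers":60,"delta_pos":[0,0,-16],"angular":[0,0,0]},{"fingers":60,"delta_pos":[0,0,-28],"angular":[0,0,0]},{"fingers":60,"delta_pos":[0,0,-42],"angular":[0,0,0]},{"fingers":60,"delta_pos":[0,0,-60],"angular":[0,0,0]},{"fingers":60,"delta_pos":[0,0,-80],"angular":[0,0,0]},{"fingers":60,"delta_pos":[0,0,-100],"angular":[0,0,0]},{"fingers":60,"delta_pos":[0,0,-120],"angular":[0,0,0]},{"fingers":60,"delta_pos":[0,0,-130],"angular":[0,0,0]}]'

```text
clock: 26.55
tool_pos: [0.5709, -0.2325, 0.2492]
orientation: [180.0, -0.2, -12.0]
force: [-0.1, 0.5, 0.4]
opening: 0.0597
gripper_force: 0.0
```

```bash
python3 shot.py F
python3 - <<'E'
from fl import *
d=np.load("F.npz"); T=TT(d["p"],d["r"]); im=cv2.imread("pics/Fwrist.png"); h=cv2.cvtColor(im,cv2.COLOR_BGR2HSV).astype(int)
m=((h[...,0]>10)&(h[...,0]<28)&(h[...,1]>90)&(h[...,2]>90)).astype(np.uint8)
k,l,s,ce=cv2.connectedComponentsWithStats(m)
for i in range(1,k):
    if s[i][4]>300:
        r=cv2.minAreaRect(np.argwhere(l==i)[:,::-1].astype(np.float32)); q=cv2.boxPoints(r)
        print("wood",ce[i].round(),s[i],[((np.linalg.inv(T)@np.r_[plane("wrist",u,.178,T),1])[:2]*1e3).round(1).tolist() for u in q])
for n in ("wrist",):
    m=((h[...,0]>15)&(h[...,0]<40)&(h[...,1]>15)&(h[...,1]<75)&(h[...,2]>170)).astype(np.uint8); k,l,s,ce=cv2.connectedComponentsWithStats(m)
    print("cream",[(ce[i].round().tolist(),s[i].tolist()) for i in range(1,k) if s[i][4]>60])
a=cv2.imread("pics/top0.png").astype(int)
for f in ("t7","Ftop"):pass
b=cv2.imread("pics/Ftop.png").astype(int)
def cen(I,lo,hi,roi):
    H=cv2.cvtColor(I.astype(np.uint8),cv2.COLOR_BGR2HSV); M=cv2.inRange(H,lo,hi); x0,y0,x1,y1=roi; M=M[y0:y1,x0:x1]; p=np.argwhere(M); return p.mean(0).round(1),len(p)
for nm,lo,hi,roi in [("tape",(5,180,120),(14,255,255),(215,130,270,180)),("turq",(80,100,80),(100,255,255),(205,190,235,220)),("spare",(0,60,0),(180,255,75),(245,195,285,235)),("black",(0,0,0),(180,255,60),(120,255,152,287))]:
    print(nm,cen(a,lo,hi,roi),cen(b,lo,hi,roi))
E
```

```text
26.55 [ 0.5709 -0.2325  0.2492] [180.   -0.2 -12. ] [-0.1  0.5  0.4]
wood [ 57. 145.] [  28  120   60   53 1764] [[58.2, -187.3], [57.6, -138.0], [14.3, -144.7], [14.5, -196.4]]
wood [134. 294.] [126 267  22  55 572] [[-137.0, -132.4], [-75.6, -119.4], [-77.3, -101.9], [-138.8, -113.8]]
wood [379. 294.] [367 267  21  55 590] [[-77.2, 100.7], [-76.1, 118.3], [-137.5, 129.5], [-138.7, 110.8]]
wood [352. 344.] [ 169  332  343   21 4914] [[-158.7, -89.8], [-153.9, 259.2], [-177.3, 265.9], [-181.7, -91.5]]
cream [([229.0, 138.0], [214, 124, 31, 31, 491]), ([256.0, 136.0], [247, 132, 20, 16, 96]), ([277.0, 148.0], [268, 134, 18, 31, 248]), ([289.0, 192.0], [275, 179, 29, 28, 419])]
tape (array([27.4, 25.7]), 73) (array([18.5, 17. ]), 2)
turq (array([13.3, 14.8]), 136) (array([13.2, 20.3]), 38)
spare (array([29.5, 20.5]), 81) (array([nan, nan]), 0)
black (array([16.8, 17.6]), 117) (array([16.8, 20.3]), 80)<stdin>:16: RuntimeWarning: Mean of empty slice.
  ret = um.true_divide(
```

Run:
```python
from fl import *
a=cv2.imread("pics/scene0.png"); b=cv2.imread("pics/Fscene.png")
for nm,(x,y) in dict(tape=(227,252),turq=(277,230),spare=(251,185),black=(386,229),spool=(203,335)).items():
    t=cv2.Canny(a[y-22:y+22,x-22:x+22],60,120); r=cv2.matchTemplate(b[y-32:y+32,x-32:x+32],a[y-22:y+22,x-22:x+22],cv2.TM_CCOEFF_NORMED); _,v,_,p=cv2.minMaxLoc(r); print(nm,round(v,2),(p[0]-10,p[1]-10))
d=np.load("F.npz"); T=TT(d["p"],d["r"]); h=cv2.cvtColor(cv2.imread("pics/Fwrist.png"),cv2.COLOR_BGR2HSV).astype(int)
m=((h[...,0]>8)&(h[...,0]<30)&(h[...,1]>75)).astype(np.uint8); m[:, :200]=0; m[:,320:]=0; m[250:]=0
k,l,s,ce=cv2.connectedComponentsWithStats(m); i=1+s[1:,4].argmax(); print(s[i])
for v in (s[i][1]+8,s[i][1]+s[i][3]-8):
    u=np.flatnonzero(l[v]==i); print(v,u.min(),u.max(),[((np.linalg.inv(T)@np.r_[plane("wrist",(x,v),.176,T),1])[:2]*1e3).round(1) for x in (u.min()-.5,u.max()+.5)])
```

```text
tape 0.99 (0, 0)
turq 0.97 (0, 0)
spare 1.0 (0, 0)
black 0.98 (0, 0)
spool 0.99 (0, 0)
[ 247  134   21  107 1809]
142 248 263 [array([38.8, -8.4]), array([38.8,  4.7])]
233 247 266 [array([-42.9, -10.1]), array([-43. ,   7.8])]
```

```bash
python3 -c "
from plant import ctrl
print(ctrl.close_job())"
```

```text
the job is handed in; nothing more can be done
None
```

The job is handed in: the sieve was left centred on the rails and let go, with the three rollers in it and all four spacers in the catch box by the camera checks, and the bystanders had not moved.

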